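Move the spacer collars to the other rack in reverse order

TASK

The four steel spacer collars stand in a row on one peg rack. Move them to the empty rack in reverse order, so that the one now on the far left ends on the far right peg, the second from the left on the second from the right, and so on, each lying flat on the board with its own peg through its bore. Leave the glue bottle standing where it is.

Things in the scene. Friction and masses are not known exactly. Their poses are not given: they have to be found in the camera images.
- wide_ring: wide, low plain steel ring: outside diameter 60 mm, 18 mm high. Loose, 100 to 310 g, bore 30 mm right through (8 mm play all round a peg). Origin: centre of its underside, z up its axis. At the start it stands on one of the four pegs of the full rack.
- tall_sleeve: tall, narrow plain steel sleeve: outside diameter 38 mm, 45 mm high. Loose, 100 to 310 g, bore 30 mm right through (8 mm play all round a peg). Origin: centre of its underside, z up its axis. At the start it stands on one of the four pegs of the full rack.
- flanged_collar: stepped steel collar: a flange of 58 mm diameter and 10 mm height below, a hub of 40 mm diameter above it up to 34 mm total height; take it by the hub. Loose, 100 to 310 g, bore 30 mm right through (8 mm play all round a peg). Origin: centre of its underside, z up its axis. At the start it stands on one of the four pegs of the full rack.
- middle_ring: middling plain steel ring: outside diameter 48 mm, 28 mm high. Loose, 100 to 310 g, bore 30 mm right through (8 mm play all round a peg). Origin: centre of its underside, z up its axis. At the start it stands on one of the four pegs of the full rack.
- peg_of_wide_ring: the peg of the full rack on which the wide ring stands at the start: upright wooden dowel, 14 mm diameter, 40 mm tall with a rounded tip, fixed. Origin: centre of its foot, on the board's top. All four look alike; which of the four places it has differs from start to start.
- peg_of_tall_sleeve: the peg of the full rack on which the tall sleeve stands at the start: upright wooden dowel, 14 mm diameter, 40 mm tall with a rounded tip, fixed. Origin: centre of its foot, on the board's top. All four look alike; which of the four places it has differs from start to start.
- peg_of_flanged_collar: the peg of the full rack on which the flanged collar stands at the start: upright wooden dowel, 14 mm diameter, 40 mm tall with a rounded tip, fixed. Origin: centre of its foot, on the board's top. All four look alike; which of the four places it has differs from start to start.
- peg_of_middle_ring: the peg of the full rack on which the middle ring stands at the start: upright wooden dowel, 14 mm diameter, 40 mm tall with a rounded tip, fixed. Origin: centre of its foot, on the board's top. All four look alike; which of the four places it has differs from start to start.
- full_rack: the rack that holds the four collars at the start: fixed plywood board 70 x 264 mm, 18 mm thick. Origin: centre of its underside (top at z = 18 mm). y runs along the row to the robot's left; pegs stand at x = 0, y = +102, +34, -34, -102 mm.
- empty_rack: the rack with four bare pegs at the start, nearer or farther than the full one and roughly parallel to it: fixed plywood board 70 x 264 mm, 18 mm thick. Origin: centre of its underside (top at z = 18 mm). y runs along the row to the robot's left; pegs stand at x = 0, y = +102, +34, -34, -102 mm, dowels of 14 mm diameter, 40 mm tall above the board.
- glue_bottle: bystander: yellow glue bottle with black nozzle, 50 mm diameter, 106 mm tall, standing loose beyond the racks. Origin: centre of its underside.
Mind the look-alikes: they are no part of the job. What is shaped like the tall_sleeve but blue is not meant.

How it is judged (in metres and radians):
At the end, for the whole second after the job is handed in: Each collar is on the empty rack, on the peg mirroring its starting peg, within 11 mm of the peg along and across the row, its underside within 4 mm of the board, tilted under 0.1 rad, at rest; the glue bottle is upright (0.2 rad), within 30 mm of its start (x of wide_ring in the frame of empty_rack between -0.011 and 0.011 m and z of wide_ring in the frame of empty_rack between 0.014 and 0.022 m and angle between each of wide_ring, tall_sleeve, flanged_collar, middle_ring's own z axis and vertical below 0.1 rad and linear speed of each of wide_ring, tall_sleeve, flanged_collar, middle_ring below 0.02 m/s and angular speed of each of wide_ring, tall_sleeve, flanged_collar, middle_ring below 0.2 rad/s and ((y of peg_of_wide_ring in the frame of full_rack between 0.087 and 0.117 m and y of wide_ring in the frame of empty_rack between -0.113 and -0.091 m) or (y of peg_of_wide_ring in the frame of full_rack between 0.019 and 0.049 m and y of wide_ring in the frame of empty_rack between -0.045 and -0.023 m) or (y of peg_of_wide_ring in the frame of full_rack between -0.049 and -0.019 m and y of wide_ring in the frame of empty_rack between 0.023 and 0.045 m) or (y of peg_of_wide_ring in the frame of full_rack between -0.117 and -0.087 m and y of wide_ring in the frame of empty_rack between 0.091 and 0.113 m)) and x of tall_sleeve in the frame of empty_rack between -0.011 and 0.011 m and z of tall_sleeve in the frame of empty_rack between 0.014 and 0.022 m and ((y of peg_of_tall_sleeve in the frame of full_rack between 0.087 and 0.117 m and y of tall_sleeve in the frame of empty_rack between -0.113 and -0.091 m) or (y of peg_of_tall_sleeve in the frame of full_rack between 0.019 and 0.049 m and y of tall_sleeve in the frame of empty_rack between -0.045 and -0.023 m) or (y of peg_of_tall_sleeve in the frame of full_rack between -0.049 and -0.019 m and y of tall_sleeve in the frame of empty_rack between 0.023 and 0.045 m) or (y of peg_of_tall_sleeve in the frame of full_rack between -0.117 and -0.087 m and y of tall_sleeve in the frame of empty_rack between 0.091 and 0.113 m)) and x of flanged_collar in the frame of empty_rack between -0.011 and 0.011 m and z of flanged_collar in the frame of empty_rack between 0.014 and 0.022 m and ((y of peg_of_flanged_collar in the frame of full_rack between 0.087 and 0.117 m and y of flanged_collar in the frame of empty_rack between -0.113 and -0.091 m) or (y of peg_of_flanged_collar in the frame of full_rack between 0.019 and 0.049 m and y of flanged_collar in the frame of empty_rack between -0.045 and -0.023 m) or (y of peg_of_flanged_collar in the frame of full_rack between -0.049 and -0.019 m and y of flanged_collar in the frame of empty_rack between 0.023 and 0.045 m) or (y of peg_of_flanged_collar in the frame of full_rack between -0.117 and -0.087 m and y of flanged_collar in the frame of empty_rack between 0.091 and 0.113 m)) and x of middle_ring in the frame of empty_rack between -0.011 and 0.011 m and z of middle_ring in the frame of empty_rack between 0.014 and 0.022 m and ((y of peg_of_middle_ring in the frame of full_rack between 0.087 and 0.117 m and y of middle_ring in the frame of empty_rack between -0.113 and -0.091 m) or (y of peg_of_middle_ring in the frame of full_rack between 0.019 and 0.049 m and y of middle_ring in the frame of empty_rack between -0.045 and -0.023 m) or (y of peg_of_middle_ring in the frame of full_rack between -0.049 and -0.019 m and y of middle_ring in the frame of empty_rack between 0.023 and 0.045 m) or (y of peg_of_middle_ring in the frame of full_rack between -0.117 and -0.087 m and y of middle_ring in the frame of empty_rack between 0.091 and 0.113 m)) and distance of glue_bottle from where it was at the start of the episode below 0.03 m and angle between glue_bottle's own z axis and vertical below 0.2 rad); the robot touches nothing.
It fails at once if the glue bottle is knocked over (angle between glue_bottle's own z axis and vertical above 0.5 rad).
It also fails if it takes over 93 s, if anything falls off the work surface, if the arm or the gripper's body presses on something with over 40 N, if the wrist force passes 120 N, or if a joint passes its speed limit or range.

ROBOT

A 7-joint arm with a two-finger parallel gripper is mounted at the origin on the work surface; the furniture and walls round the work are solid. World frame = base frame: x ahead of the robot, y to its left, z up, the work surface at z = 0. Lengths are in mm, angles in rad, forces in N, time in s.
With the tool pointing down it reaches from about 425 to 875 mm from the base axis. Payload 9.9 kg.
Tool frame: the origin (TCP) lies at the very end of the fingers, on their centre line; the grasp point (between the pads) lies ctrl.grip_depth behind it (ctrl.grip_depth is the distance from the TCP to the grasp point, in mm); z points along the fingers, y is the line along which they close (so a half turn about z gives the same grasp; the last joint's range is limited). The gripper opens to 85 mm and grips with 20 to 120 N. Pads are 22 mm wide; open, the fingers measure 114 mm over their backs; the gripper's body (76 mm by 85 mm) begins 54 mm behind the grasp point. The pads swing forward as they close: fully open they stand 13 mm farther back than shut.
Start: joints at [1.162, 0.576, 0.025, 1.437, -0.015, 1.129, -0.057], TCP at [215.41, -639.709, 231.289] pointing down, gripper open.
Joint ranges: [-2.76, 2.76], [-0.34, 2.15], [-1.52, 1.57], [0.19, 2.46], [-1.09, 4.23], [0.17, 1.99], [-2.82, 2.82]. Speed limits (rad/s): [2.22, 2.22, 3.01, 3.01, 3.14, 3.14, 3.14].

INTERFACE

Orientations are given as a unit quaternion [w, x, y, z].
In Python, from workcell import ctrl gives the robot as it stands.
- The arm moves only by the shell command python3 -m crank 'ROWS'. ROWS is JSON, a list of rows, each an object with "dr": the turn, a rotation vector about the tool's x, y, z normalised to -1 to 1, where 1 is 0.15 rad, a list of three; "dp": the shift along the tool's x, y, z normalised to -1 to 1, where 1 is 0.04 m, a list of three; "gripper": the closure, from -1 (fully open) to 1 (shut). A call has 1 to 10 rows; each row shifts and turns the commanded pose from where the row before left it, along the tool's axes as they then stand; what a row does not reach is not made up. A row lasts 1/10 s, in which the tool goes at most 50 mm and 8.59 degrees, less where a joint would pass 70% of its speed; a pose out of reach is approached as far as the arm can. A call with a number of a shift or a turn outside -1 to 1 is refused whole. A call with a gripper value outside its range is refused whole. The fingers move at their own pace and stop on an object; the grip force is fixed at half the most. Time passes only in rows, so rows that do not move let the fingers close. It gives the time, the measured TCP pose, the force, the opening and the grip force at its end, in the units of the state.
- ctrl.sense(): the state, without advancing time (a new reading comes with each control period).
- ctrl.capture(name): name is "side" or "top"; returns a dict with "color" (420x560x3 uint8, red, green, blue), "fov_y" (degrees; the focal length in pixels is half the picture's height over the tangent of half this angle, whatever the lens; pixels are square), "cx", "cy" (the principal point, pixels), "D" ([k1, k2, p1, p2, k3] as OpenCV has them; the pictures are not rectified), "xyz" and "attitude" of the camera in the world. Camera axes: x right, y down, z forward; pixel columns grow to the right and rows downward; lengths in mm; the calibration is good to about 2 mm. A picture is of the moment at which its call begins. There is no depth.
- ctrl.close_job(): hands the job in; it is judged then, once.
The state is a dict: "t": time; "q": joint angles; "joint_velocities": joint speeds; "joint_torque": joint torques, N m; "position": TCP position; "eef_rot": TCP orientation; "contact_force": force on the tool from outside, world axes, zero at the start; "torque": the same for the moment, N m; "finger_gap": finger opening in mm; "grasp_force": force on a finger pad.
Only numpy, scipy, OpenCV 4.12 (cv2) and the standard library are available. Lean on these libraries where they do the work, as an engineer would, in place of code of your own. Each camera call takes 0.05 s, during which the arm holds its last target. There are 200 camera calls.

## Working session

There is one attempt and no reset: what is moved stays moved. The work goes in short steps, Python scripts to look and compute and a shell command to move; the robot and the scene stay as the last step left them, time stands still between calls to the robot, and variables do not carry over. Pictures are saved under pics/ and viewed, at most 14 in all, crops included, and the job is handed in when it is done.

```bash
ls; mkdir -p pics; python3 - <<'E'
from workcell import ctrl
import cv2,numpy as np
s=ctrl.sense();print(s, ctrl.grip_depth)
for n in("top","side"):
    c=ctrl.capture(n);cv2.imwrite(f"pics/{n}0.png",c["color"][:,:,::-1]);print(n,{k:v for k,v in c.items() if k!="color"})
E
```

```text
pics
{'t': 0.0, 'q': array([ 1.16218948,  0.57655456,  0.02487015,  1.43791975, -0.01496451,
        1.12898384, -0.05649359]), 'joint_velocities': array([-2.98346945e-04, -6.23510618e-04, -7.37366954e-04, -4.36527128e-05,
        7.77684798e-04, -2.24634490e-03,  7.54168417e-04]), 'joint_torque': array([-5.97967210e-04, -7.65755296e+01,  2.25030921e+00, -2.85959405e+01,
        1.53279601e-02,  1.28028952e-02, -5.93873256e-05]), 'position': array([ 215.24479506, -639.28255744,  230.42402025]), 'eef_rot': array([-8.15852393e-04,  9.86838451e-01,  1.61707036e-01, -2.01988542e-04]), 'contact_force': array([-0.62717211, -0.03270928,  0.29195058]), 'torque': array([-0.04090721,  0.00445135, -0.03984742]), 'grasp_force': 0.0, 'finger_gap': 85.49949777604188} 18.700000000000003
top {'fov_y': 48.17601550122321, 'cx': 281.2912529254596, 'cy': 214.28393713480804, 'D': array([0.02392166, 0.        , 0.        , 0.        , 0.        ]), 'xyz': array([415.18861446, 142.61585321, 953.39366482]), 'attitude': array([-0.06193118,  0.70951334, -0.6992141 ,  0.06208861])}
side {'fov_y': 45.50102513731413, 'cx': 274.4987966386958, 'cy': 213.6769710485808, 'D': array([0.01757012, 0.        , 0.        , 0.        , 0.        ]), 'xyz': array([-154.71692055,  192.7657254 ,  625.47502512]), 'attitude': array([ 0.29907589, -0.60059495,  0.66804571, -0.32179846])}
```

View pics/top0.png

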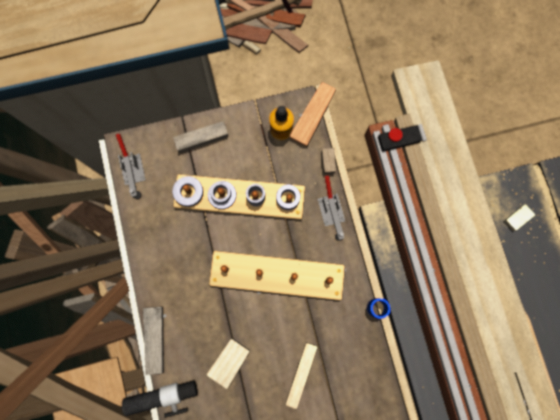

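View pics/side0.png

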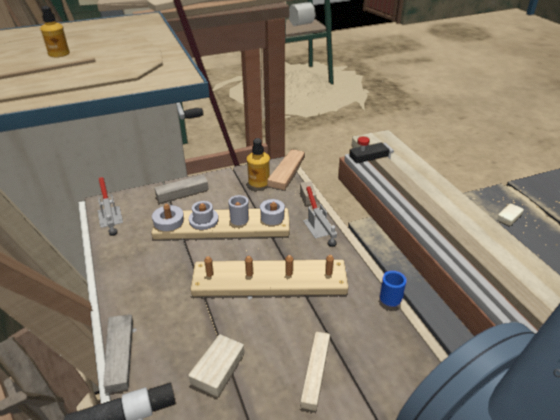

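Top view, full rack from left to right: wide ring (187,191), flanged collar (222,193), tall sleeve (256,196) and middle ring (288,198). The empty pegs are at about (224,270), (259,273), (294,277) and (329,281), and the glue bottle is at (281,121).

The only look-alike for the tall sleeve is the blue one at (379,309), which is off the racks. The steel one on the third peg is the one meant. The side view agrees: steel sleeve at (238,209), blue at (393,289).

```bash
cat >v.py <<'E'
import cv2,numpy as np
from scipy.spatial.transform import Rotation as R
def ray(c,px):
    f=210/np.tan(np.radians(c["fov_y"]/2))
    K=np.array([[f,0,c["cx"]],[0,f,c["cy"]],[0,0,1]])
    u=cv2.undistortPoints(np.float64(px).reshape(-1,1,2),K,np.array(c["D"])).reshape(-1,2)
    q=c["attitude"];return R.from_quat([q[1],q[2],q[3],q[0]]).apply(np.c_[u,np.ones(len(u))])
def onz(c,px,z):
    d=ray(c,px);return c["xyz"]+d*((z-c["xyz"][2])/d[:,2])[:,None]
E
python3 - <<'E'
from workcell import ctrl
from v import *
c=ctrl.capture("top");s=ctrl.capture("side")
im=c["color"]
hsv=cv2.cvtColor(im,cv2.COLOR_RGB2HSV)
print("hsv board",hsv[290,280],"peg",hsv[273,259],hsv[270,224],"ring",hsv[191,176],hsv[193,232],"floor",hsv[240,250])
b=cv2.inRange(hsv,(12,70,170),(32,255,255));b[:165]=0;b[310:]=0;b[:,:165]=0;b[:,350:]=0
cs,_=cv2.findContours(b,cv2.RETR_EXTERNAL,cv2.CHAIN_APPROX_NONE)
for k in sorted(cs,key=cv2.contourArea)[-2:]:
    p=onz(c,k,18)[:,:2].astype(np.float32);r=cv2.minAreaRect(p);print("board",r,cv2.boxPoints(r).round().tolist())
big=cv2.resize(im[165:310,160:350],None,fx=4.1,fy=4.1,interpolation=cv2.INTER_CUBIC)
cv2.imwrite("pics/crop.png",big[:,:,::-1])
sb=cv2.resize(s["color"][130:310,140:360],None,fx=3.3,fy=3.3,interpolation=cv2.INTER_CUBIC)
cv2.imwrite("pics/crops.png",sb[:,:,::-1])
for n,px,z in(("wide",(187,191),36),("fl",(222,193),52),("tall",(256,196),63),("mid",(288,198),46),("p",(224,270),58),("p",(259,273),58),("p",(294,277),58),("p",(329,281),58),("glue",(281,125),60)):
    print(n,onz(c,px,z).round(1))
# pegs by colour
for nm,cc in(("top",c),("side",s)):
    h=cv2.cvtColor(cc["color"],cv2.COLOR_RGB2HSV)
    m=cv2.inRange(h,(3,110,40),(16,255,205))
    n,l,st,ce=cv2.connectedComponentsWithStats(m)
    for i in range(1,n):
        if 15<st[i,4]<400 and 150<ce[i,0]<360 and 170<ce[i,1]<300: print(nm,st[i],ce[i].round(1))
E
```

```text
hsv board [ 22 102 242] peg [ 12 189 169] [ 12 190 133] ring [132  11 224] [130  10 227] floor [ 16  82 134]
board ((618.8919067382812, 230.68348693847656), (264.23724365234375, 70.40968322753906), 85.52638244628906) [[573.0, 102.0], [644.0, 96.0], [664.0, 360.0], [594.0, 365.0]]
board ((460.5973815917969, 151.23609924316406), (263.6630859375, 70.16816711425781), 84.58142852783203) [[413.0, 23.0], [483.0, 17.0], [508.0, 279.0], [438.0, 286.0]]
wide [[622.4 332.7  36. ]]
fl [[615.9 260.6  52. ]]
tall [[608.4 193.1  63. ]]
mid [[609.  130.8  46. ]]
p [[465.3 250.5  58. ]]
p [[460.6 184.1  58. ]]
p [[454.  117.8  58. ]]
p [[447.5  51.7  58. ]]
glue [[754.8 146.8  60. ]]
top [324 174   9  23 104] [327.8 184. ]
top [182 185   9   9  55] [186.9 188.6]
top [216 187   9  10  59] [220.6 191.1]
top [250 190   9   9  56] [254.7 193.8]
top [286 192   8  10  54] [289.2 196.3]
top [221 266   7   8  43] [224.  268.9]
top [256 269   6   8  35] [258.9 272.7]
top [291 273   6   8  34] [293.6 276.6]
top [326 277   7   8  38] [328.8 280.3]
side [252 169   6   7  22] [254.4 171.9]
side [307 187  10  22  84] [311.3 197.7]
side [271 203   6   7  35] [273.2 206.1]
side [164 204   7  14  69] [167.  210.9]
side [199 204   7   7  34] [201.8 207. ]
side [326 255   8  21 121] [329.  264.7]
side [205 257   8  20 123] [208.5 266.3]
side [245 256   8  21 124] [248.6 265.9]
side [285 256   8  20 131] [288.8 265.2]
```

View pics/crop.png

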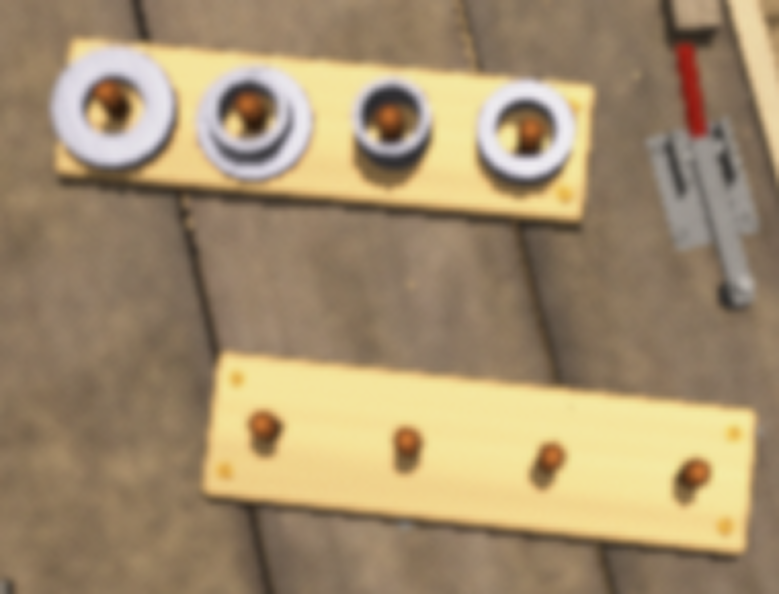

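View pics/crops.png

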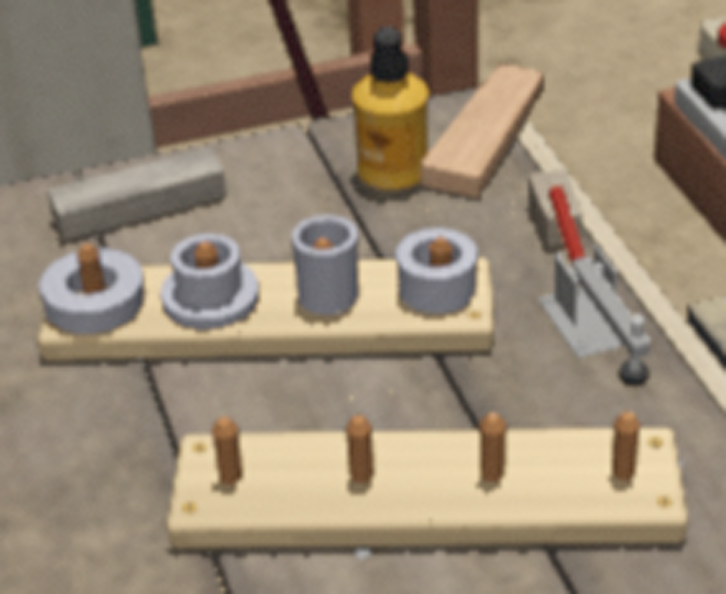

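The boards measure 264 x 70 mm, as given. The full rack is centred at (619,231) and the empty one at (461,151), and the four empty pegs at z=58 agree with the rack frame within about 3 mm. I confirmed the order in the crop. Next I raise the arm and turn the tool so that it closes across the row.

```bash
python3 -m crank '[{"dr":[0,0,-0.973],"dp":[0,0,-1],"gripper":-1},{"dr":[0,0,-0.973],"dp":[0,0,-1],"gripper":-1},{"dr":[0,0,-0.973],"dp":[0,0,0],"gripper":-1},{"dr":[0,0,-0.973],"dp":[0,0,0],"gripper":-1},{"dr":[0,0,-0.973],"dp":[0,0,0],"gripper":-1},{"dr":[0,0,-0.973],"dp":[0,0,0],"gripper":-1},{"dr":[0,0,-0.973],"dp":[0,0,0],"gripper":-1},{"dr":[0,0,-0.973],"dp":[0,0,0],"gripper":-1},{"dr":[0,0,0],"dp":[0,0,0],"gripper":-1}]'
cat >go.py <<'E'
# go.py x y z [yaw]: prints what is left to go, tool axes in units of 40 mm / 0.15 rad
import sys,numpy as np
from workcell import ctrl
from scipy.spatial.transform import Rotation as R
def left(x,y,z,yaw=None):
    s=ctrl.sense();q=s["eef_rot"];r=R.from_quat([q[1],q[2],q[3],q[0]])
    d=r.inv().apply(np.array([x,y,z])-s["position"])/40
    X=r.as_matrix()[:,0];Z=r.as_matrix()[:,2]
    print("t%.1f"%s["t"],"pos",s["position"].round(1),"dp",d.round(3),"xyaw %.4f"%np.arctan2(X[1],X[0]),"tilt",Z[:2].round(4),"gap %.1f"%s["finger_gap"],"F",s["contact_force"].round(1),"gd",ctrl.grip_depth,"gf %.0f"%s["grasp_force"])
left(*map(float,sys.argv[1:]))
E
python3 go.py 615 196 250
python3 - <<'E'
from workcell import ctrl
from v import *
c=ctrl.capture("top")
def rk(cx,cy,a,x,y):
    a=np.radians(a);Y=np.array([np.cos(a),np.sin(a)]);X=np.array([Y[1],-Y[0]]);return np.array([cx,cy])+x*X+y*Y
g=cv2.cvtColor(c["color"],cv2.COLOR_RGB2GRAY)
hsv=cv2.cvtColor(c["color"],cv2.COLOR_RGB2HSV)
st=cv2.inRange(hsv,(100,4,60),(150,75,255));st[:170]=0;st[215:]=0;st[:,:165]=0;st[:,305:]=0
cs,_=cv2.findContours(st,cv2.RETR_EXTERNAL,cv2.CHAIN_APPROX_NONE)
print([(cv2.contourArea(k),cv2.minEnclosingCircle(k)) for k in cs if cv2.contourArea(k)>100])
for n,px,z,y in(("wide",(187.2,190.8),36,102),("fl",(220.5,192.8),52,34),("tall",(255.3,192.9),63,-34),("mid",(288,196.4),46,-102)):
    print(n,"seen",onz(c,px,z)[0].round(1),"peg",rk(618.9,230.7,85.53,0,y).round(1),"goal",rk(460.6,151.2,84.58,0,-y).round(1))
for p in((224,268.0),(258.9,271.8),(293.6,275.7),(328.8,279.4)):print(onz(c,p,57).round(1))
E
```

```text
t: 1.1
position: [215.1, -639.7, 311.0]
eef_rot: [-0.0, 0.734, 0.68, 0.0]
contact_force: [-0.4, -0.2, -0.9]
finger_gap: 85.0
grasp_force: 0.0
t1.1 pos [ 215.1 -639.7  311. ] dp [21.592  8.375  1.538] xyaw 1.4945 tilt [-0.      0.0006] gap 85.0 F [-0.4 -0.2 -0.9] gd 18.700000000000003 gf 0
[(347.5, ((287.6436462402344, 196.649169921875), 11.654722213745117)), (480.5, ((221.53271484375, 194.65420532226562), 12.841384887695312)), (568.0, ((187.35714721679688, 190.92857360839844), 14.237513542175293))]
wide seen [622.9 332.3  36. ] peg [626.8 332.4] goal [451.   49.7]
fl seen [616.2 263.6  52. ] peg [621.5 264.6] goal [457.4 117.4]
tall seen [614.6 194.6  63. ] peg [616.3 196.8] goal [463.8 185. ]
mid seen [612.3 130.9  46. ] peg [611. 129.] goal [470.2 252.7]
[[469.1 250.8  57. ]]
[[462.9 184.4  57. ]]
[[456.5 118.6  57. ]]
[[450.6  52.   57. ]]
```

```bash
for i in 1; do python3 -m crank '[{"dr":[0,0,0],"dp":[0.98,0.38,0],"gripper":-1},{"dr":[0,0,0],"dp":[0.98,0.38,0],"gripper":-1},{"dr":[0,0,0],"dp":[0.98,0.38,0],"gripper":-1},{"dr":[0,0,0],"dp":[0.98,0.38,0],"gripper":-1},{"dr":[0,0,0],"dp":[0.98,0.38,0],"gripper":-1},{"dr":[0,0,0],"dp":[0.98,0.38,0],"gripper":-1},{"dr":[0,0,0],"dp":[0.98,0.38,0],"gripper":-1},{"dr":[0,0,0],"dp":[0.98,0.38,0],"gripper":-1},{"dr":[0,0,0],"dp":[0.98,0.38,0],"gripper":-1},{"dr":[0,0,0],"dp":[0.98,0.38,0],"gripper":-1}]'; done; python3 go.py 614.6 194.6 200
```

```text
t: 2.15
position: [398.1, -259.2, 311.5]
eef_rot: [0.0, 0.736, 0.677, 0.0]
contact_force: [1.0, -0.4, -0.6]
finger_gap: 84.9
grasp_force: 0.0
t2.1 pos [ 398.1 -259.2  311.5] dp [11.758  4.444  2.789] xyaw 1.4872 tilt [ 0.0005 -0.0002] gap 84.9 F [ 1.  -0.4 -0.6] gd 18.700000000000003 gf 0
```

```bash
python3 -m crank '[{"dr":[0,0,0],"dp":[0.98,0.37,0],"gripper":-1},{"dr":[0,0,0],"dp":[0.98,0.37,0],"gripper":-1},{"dr":[0,0,0],"dp":[0.98,0.37,0],"gripper":-1},{"dr":[0,0,0],"dp":[0.98,0.37,0],"gripper":-1},{"dr":[0,0,0],"dp":[0.98,0.37,0],"gripper":-1},{"dr":[0,0,0],"dp":[0.98,0.37,0],"gripper":-1},{"dr":[0,0,0],"dp":[0.98,0.37,0],"gripper":-1},{"dr":[0,0,0],"dp":[0.98,0.37,0],"gripper":-1},{"dr":[0,0,0],"dp":[0.98,0.37,0],"gripper":-1},{"dr":[0,0,0],"dp":[0.98,0.37,0],"gripper":-1}]'; 
python3 -m crank '[{"dr":[0,0,0],"dp":[0.98,0.37,0.4],"gripper":-1},{"dr":[0,0,0],"dp":[0.78,0.37,0.8],"gripper":-1},{"dr":[0,0,0],"dp":[0,0,0.8],"gripper":-1},{"dr":[0,0,0],"dp":[0,0,0.8],"gripper":-1},{"dr":[0,0,0],"dp":[0,0,0],"gripper":-1},{"dr":[0,0,0],"dp":[0,0,0],"gripper":-1}]';python3 go.py 614.6 194.6 36
python3 - <<'E'
from workcell import ctrl
import cv2
cv2.imwrite("pics/s1.png",ctrl.capture("side")["color"][:,:,::-1])
E
```

```text
t: 3.15
position: [576.4, 119.9, 311.3]
eef_rot: [0.0, 0.736, 0.677, -0.0]
contact_force: [1.4, 0.0, 0.3]
finger_gap: 85.4
grasp_force: 0.0
t: 3.75
position: [611.0, 186.2, 199.8]
eef_rot: [-0.0, 0.735, 0.678, -0.0]
contact_force: [-0.0, -0.3, 0.6]
finger_gap: 85.3
grasp_force: 0.0
t3.8 pos [611.  186.2 199.8] dp [0.217 0.075 4.094] xyaw 1.4898 tilt [-0.0006 -0.0002] gap 85.3 F [-0.  -0.3  0.6] gd 18.700000000000003 gf 0
```

View pics/s1.png

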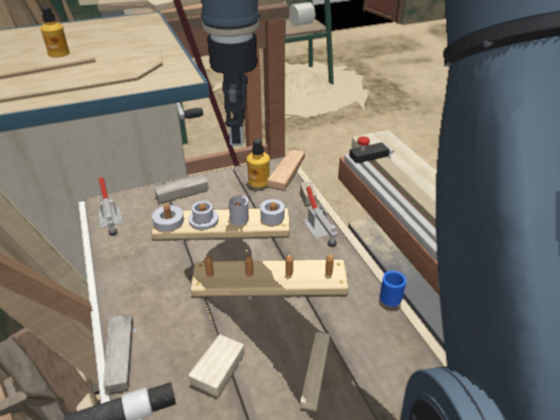

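The gripper stands above the sleeve at (238,210), with the bottle at (258,170) clear. I go down and grip.

```bash
python3 -m crank '[{"dr":[0,0,0],"dp":[0.217,0.075,0.8],"gripper":-1},{"dr":[0,0,0],"dp":[0,0,0.8],"gripper":-1},{"dr":[0,0,0],"dp":[0,0,0.8],"gripper":-1},{"dr":[0,0,0],"dp":[0,0,0.8],"gripper":-1},{"dr":[0,0,0],"dp":[0,0,0.8],"gripper":-1},{"dr":[0,0,0],"dp":[0,0,0.4],"gripper":-1},{"dr":[0,0,0],"dp":[0,0,0],"gripper":-1}]'; python3 go.py 614.6 194.6 24
python3 -m crank '[{"dr":[0,0,0],"dp":[0,0,0],"gripper":1},{"dr":[0,0,0],"dp":[0,0,0],"gripper":1},{"dr":[0,0,0],"dp":[0,0,0],"gripper":1},{"dr":[0,0,0],"dp":[0,0,0],"gripper":1},{"dr":[0,0,0],"dp":[0,0,0],"gripper":1},{"dr":[0,0,0],"dp":[0,0,0],"gripper":1},{"dr":[0,0,0],"dp":[0,0,0],"gripper":1},{"dr":[0,0,0],"dp":[0,0,0],"gripper":1}]'; python3 go.py 614.6 194.6 24
```

```text
t: 4.5
position: [614.5, 194.3, 22.8]
eef_rot: [-0.0, 0.735, 0.678, -0.001]
contact_force: [-0.0, -0.5, 0.2]
finger_gap: 85.5
grasp_force: 0.0
t4.5 pos [614.5 194.3  22.8] dp [ 0.007  0.002 -0.03 ] xyaw 1.4913 tilt [-0.0011 -0.0007] gap 85.5 F [-0.  -0.5  0.2] gd 18.700000000000003 gf 0
t: 5.3
position: [615.4, 195.0, 25.0]
eef_rot: [0.001, 0.734, 0.679, 0.001]
contact_force: [-0.5, -0.8, 8.3]
finger_gap: 37.2
grasp_force: 59.3
t5.3 pos [615.4 195.   25. ] dp [-0.01  -0.019  0.026] xyaw 1.4923 tilt [0.0022 0.0006] gap 37.2 F [-0.5 -0.8  8.3] gd 18.700000000000003 gf 59
```

```bash
python3 -m crank '[{"dr":[0,0,0],"dp":[0,0,-0.4],"gripper":1},{"dr":[0,0,0],"dp":[0,0,-0.7],"gripper":1},{"dr":[0,0,0],"dp":[0,0,-0.8],"gripper":1},{"dr":[0,0,0],"dp":[0,-0.5,0],"gripper":1},{"dr":[0,0,0],"dp":[0,-0.7,0],"gripper":1},{"dr":[0,0,0],"dp":[0,-0.7,0],"gripper":1},{"dr":[0,0,0],"dp":[0,-0.7,0],"gripper":1},{"dr":[0,0,0],"dp":[0,-0.7,0],"gripper":1},{"dr":[0,0,0],"dp":[0,-0.46,0],"gripper":1},{"dr":[0,0,0],"dp":[0,0,0],"gripper":1}]'; python3 go.py 463.8 184.9 25
python3 - <<'E'
from workcell import ctrl
import cv2,numpy as np
a,b=[ctrl.capture(n)["color"][150:350,150:400,::-1] for n in("top","side")]
cv2.imwrite("pics/s2.png",cv2.resize(np.hstack([a,b]),None,fx=1.6,fy=1.6,interpolation=cv2.INTER_CUBIC))
E
```

```text
t: 6.3
position: [462.4, 206.8, 100.6]
eef_rot: [0.0, 0.733, 0.68, -0.0]
contact_force: [1.4, -0.1, 0.6]
finger_gap: 37.0
grasp_force: 60.3
t6.3 pos [462.4 206.8 100.6] dp [-0.542  0.077  1.89 ] xyaw 1.4949 tilt [-0.0001 -0.0005] gap 37.0 F [ 1.4 -0.1  0.6] gd 18.700000000000003 gf 60
```

View pics/s2.png

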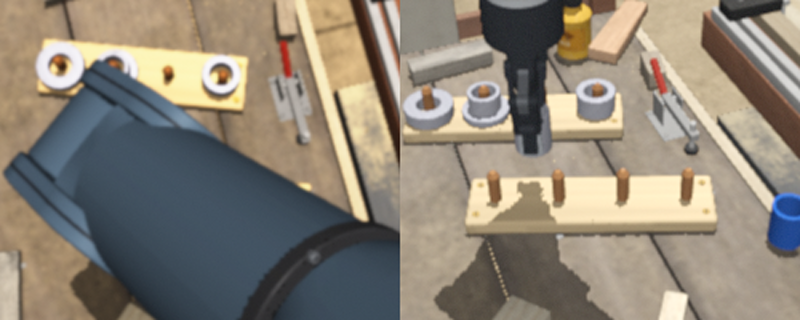

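The sleeve is held upright at about (532,140) in the side panel, and its old peg is bare. I centre it over its peg and lower.

```bash
python3 -m crank '[{"dr":[0,0,0],"dp":[-0.542,0.077,0],"gripper":1},{"dr":[0,0,0],"dp":[0,0,0],"gripper":1},{"dr":[0,0,0],"dp":[0,0,0],"gripper":1}]'; python3 go.py 463.8 184.9 25
python3 -m crank '[{"dr":[0,0,0],"dp":[0,0,0.5],"gripper":1},{"dr":[0,0,0],"dp":[0,0,0.5],"gripper":1},{"dr":[0,0,0],"dp":[0,0,0.3],"gripper":1},{"dr":[0,0,0],"dp":[0,0,0.3],"gripper":1},{"dr":[0,0,0],"dp":[0,0,0.2],"gripper":1},{"dr":[0,0,0],"dp":[0,0,0],"gripper":1}]'; python3 go.py 463.8 184.9 25
```

```text
t: 6.7
position: [467.1, 184.2, 99.6]
eef_rot: [0.0, 0.735, 0.678, 0.0]
contact_force: [-0.4, 0.5, -1.0]
finger_gap: 37.1
grasp_force: 60.3
t6.7 pos [467.1 184.2  99.6] dp [ 0.01  -0.085  1.865] xyaw 1.4904 tilt [0.0008 0.0003] gap 37.1 F [-0.4  0.5 -1. ] gd 18.700000000000003 gf 60
t: 7.3
position: [465.7, 184.7, 26.5]
eef_rot: [-0.0, 0.734, 0.679, -0.001]
contact_force: [-0.4, -0.1, -1.7]
finger_gap: 37.2
grasp_force: 60.3
t7.3 pos [465.7 184.7  26.5] dp [ 0.002 -0.047  0.037] xyaw 1.4928 tilt [-0.0012 -0.0005] gap 37.2 F [-0.4 -0.1 -1.7] gd 18.700000000000003 gf 60
```

```bash
python3 -m crank '[{"dr":[0,0,0],"dp":[0,0,0.03],"gripper":-1},{"dr":[0,0,0],"dp":[0,0,0],"gripper":-1},{"dr":[0,0,0],"dp":[0,0,0],"gripper":-1},{"dr":[0,0,0],"dp":[0,0,0],"gripper":-1},{"dr":[0,0,0],"dp":[0,0,0],"gripper":-1},{"dr":[0,0,0],"dp":[0,0,0],"gripper":-1}]'
python3 -m crank '[{"dr":[0,0,0],"dp":[0,0,-0.7],"gripper":-1},{"dr":[0,0,0],"dp":[0,0,-0.8],"gripper":-1},{"dr":[0,0,0],"dp":[0,0,-0.8],"gripper":-1},{"dr":[0,0,0],"dp":[-0.25,0.75,0],"gripper":-1},{"dr":[0,0,0],"dp":[-0.25,0.75,0],"gripper":-1},{"dr":[0,0,0],"dp":[-0.25,0.75,0],"gripper":-1},{"dr":[0,0,0],"dp":[-0.25,0.75,0],"gripper":-1},{"dr":[0,0,0],"dp":[-0.05,0.76,0],"gripper":-1},{"dr":[0,0,0],"dp":[0,0,0],"gripper":-1},{"dr":[0,0,0],"dp":[0,0,0],"gripper":-1}]';python3 go.py 612 130.5 23
python3 - <<'E'
from workcell import ctrl
import cv2,numpy as np
a,b=[ctrl.capture(n)["color"][150:350,150:400,::-1] for n in("top","side")]
cv2.imwrite("pics/s3.png",cv2.resize(np.hstack([a,b]),None,fx=1.6,fy=1.6,interpolation=cv2.INTER_CUBIC))
E
```

```text
t: 7.9
position: [466.1, 184.6, 26.3]
eef_rot: [0.0, 0.734, 0.679, 0.0]
contact_force: [-0.1, -0.7, 0.5]
finger_gap: 85.3
grasp_force: 0.0
t: 8.9
position: [612.4, 130.8, 117.6]
eef_rot: [-0.0, 0.735, 0.679, -0.0]
contact_force: [-0.8, 0.4, 0.1]
finger_gap: 85.7
grasp_force: 0.0
t8.9 pos [612.4 130.8 117.6] dp [-0.01  -0.008  2.365] xyaw 1.4917 tilt [-0.0009  0.0002] gap 85.7 F [-0.8  0.4  0.1] gd 18.700000000000003 gf 0
```

View pics/s3.png

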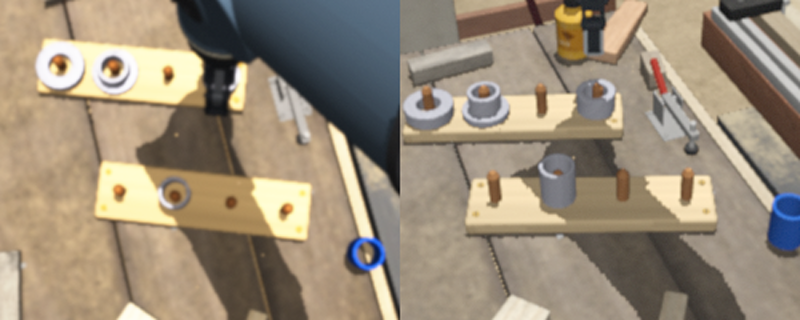

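The sleeve stands on its peg, at (175,193) in the top panel. Now the middle ring.

```bash
python3 -m crank '[{"dr":[0,0,0],"dp":[0,0,0.7],"gripper":-1},{"dr":[0,0,0],"dp":[0,0,0.8],"gripper":-1},{"dr":[0,0,0],"dp":[0,0,0.6],"gripper":-1},{"dr":[0,0,0],"dp":[0,0,0.25],"gripper":-1},{"dr":[0,0,0],"dp":[0,0,0],"gripper":-1}]'; python3 go.py 612 130.5 23
python3 -m crank '[{"dr":[0,0,0],"dp":[0,0,0],"gripper":1},{"dr":[0,0,0],"dp":[0,0,0],"gripper":1},{"dr":[0,0,0],"dp":[0,0,0],"gripper":1},{"dr":[0,0,0],"dp":[0,0,0],"gripper":1},{"dr":[0,0,0],"dp":[0,0,0],"gripper":1},{"dr":[0,0,0],"dp":[0,0,0],"gripper":1},{"dr":[0,0,0],"dp":[0,0,0],"gripper":1}]'; python3 go.py 612 130.5 23
```

```text
t: 9.5
position: [611.4, 131.2, 23.3]
eef_rot: [-0.001, 0.734, 0.679, -0.001]
contact_force: [-0.5, -0.3, -0.3]
finger_gap: 85.2
grasp_force: 0.0
t9.5 pos [611.4 131.2  23.3] dp [-0.016  0.017  0.007] xyaw 1.4935 tilt [-0.0023 -0.0005] gap 85.2 F [-0.5 -0.3 -0.3] gd 18.700000000000003 gf 0
t: 10.2
position: [613.2, 131.3, 26.0]
eef_rot: [0.001, 0.734, 0.679, 0.001]
contact_force: [-2.3, -0.4, 10.3]
finger_gap: 46.1
grasp_force: 60.1
t10.2 pos [613.2 131.3  26. ] dp [-0.021 -0.029  0.074] xyaw 1.4923 tilt [0.002  0.0003] gap 46.1 F [-2.3 -0.4 10.3] gd 18.700000000000003 gf 60
```

```bash
python3 -m crank '[{"dr":[0,0,0],"dp":[0,0,-0.5],"gripper":1},{"dr":[0,0,0],"dp":[0,0,-0.8],"gripper":1},{"dr":[0,0,0],"dp":[0,0,-0.7],"gripper":1},{"dr":[0,0,0],"dp":[0.45,-0.6,0],"gripper":1},{"dr":[0,0,0],"dp":[0.56,-0.8,0],"gripper":1},{"dr":[0,0,0],"dp":[0.56,-0.8,0],"gripper":1},{"dr":[0,0,0],"dp":[0.56,-0.8,0],"gripper":1},{"dr":[0,0,0],"dp":[0.6,-0.8,0],"gripper":1},{"dr":[0,0,0],"dp":[0,0,0],"gripper":1},{"dr":[0,0,0],"dp":[0,0,0],"gripper":1}]';python3 go.py 469.5 252 26
```

```text
t: 11.2
position: [469.3, 252.5, 104.8]
eef_rot: [0.0, 0.733, 0.68, 0.0]
contact_force: [-0.0, -0.6, -2.6]
finger_gap: 46.5
grasp_force: 62.4
t11.2 pos [469.3 252.5 104.8] dp [-0.012  0.003  1.971] xyaw 1.4947 tilt [0.001  0.0002] gap 46.5 F [-0.  -0.6 -2.6] gd 18.700000000000003 gf 62
```

```bash
python3 -m crank '[{"dr":[0,0,0],"dp":[0,0,0.5],"gripper":1},{"dr":[0,0,0],"dp":[0,0,0.5],"gripper":1},{"dr":[0,0,0],"dp":[0,0,0.4],"gripper":1},{"dr":[0,0,0],"dp":[0,0,0.3],"gripper":1},{"dr":[0,0,0],"dp":[0,0,0.22],"gripper":1},{"dr":[0,0,0],"dp":[0,0,0],"gripper":1}]'; python3 go.py 469.5 252 26
```

```text
t: 11.8
position: [470.1, 251.1, 26.7]
eef_rot: [0.0, 0.735, 0.679, -0.0]
contact_force: [-0.4, -0.2, -1.4]
finger_gap: 46.3
grasp_force: 62.5
t11.8 pos [470.1 251.1  26.7] dp [ 0.021 -0.018  0.019] xyaw 1.4915 tilt [-0.0002 -0.0006] gap 46.3 F [-0.4 -0.2 -1.4] gd 18.700000000000003 gf 62
```

```bash
python3 -m crank '[{"dr":[0,0,0],"dp":[0,0,0.02],"gripper":-1},{"dr":[0,0,0],"dp":[0,0,0],"gripper":-1},{"dr":[0,0,0],"dp":[0,0,0],"gripper":-1},{"dr":[0,0,0],"dp":[0,0,0],"gripper":-1},{"dr":[0,0,0],"dp":[0,0,0],"gripper":-1},{"dr":[0,0,0],"dp":[0,0,0],"gripper":-1}]'
python3 -m crank '[{"dr":[0,0,0],"dp":[0,0,-0.7],"gripper":-1},{"dr":[0,0,0],"dp":[0,0,-0.8],"gripper":-1},{"dr":[0,0,0],"dp":[0,0,-0.8],"gripper":-1},{"dr":[0,0,0],"dp":[0.1,0.6,0],"gripper":-1},{"dr":[0,0,0],"dp":[0.1,0.75,0],"gripper":-1},{"dr":[0,0,0],"dp":[0.1,0.75,0],"gripper":-1},{"dr":[0,0,0],"dp":[0.1,0.75,0],"gripper":-1},{"dr":[0,0,0],"dp":[0.2,0.77,0],"gripper":-1},{"dr":[0,0,0],"dp":[0,0,0],"gripper":-1},{"dr":[0,0,0],"dp":[0,0,0],"gripper":-1}]';python3 go.py 616.2 263.6 33
python3 - <<'E'
from workcell import ctrl
import cv2,numpy as np
a,b=[ctrl.capture(n)["color"][150:350,150:400,::-1] for n in("top","side")]
cv2.imwrite("pics/s4.png",cv2.resize(np.hstack([a,b]),None,fx=1.6,fy=1.6,interpolation=cv2.INTER_CUBIC))
E
```

```text
t: 12.4
position: [469.7, 251.7, 26.6]
eef_rot: [0.0, 0.734, 0.679, 0.0]
contact_force: [0.1, -0.6, 0.1]
finger_gap: 85.8
grasp_force: 0.0
t: 13.4
position: [615.8, 264.3, 117.8]
eef_rot: [-0.0, 0.734, 0.679, -0.0]
contact_force: [0.4, 0.3, -0.8]
finger_gap: 85.3
grasp_force: 0.0
t13.4 pos [615.8 264.3 117.8] dp [-0.015  0.014  2.121] xyaw 1.4920 tilt [-0.0011 -0.    ] gap 85.3 F [ 0.4  0.3 -0.8] gd 18.700000000000003 gf 0
```

View pics/s4.png

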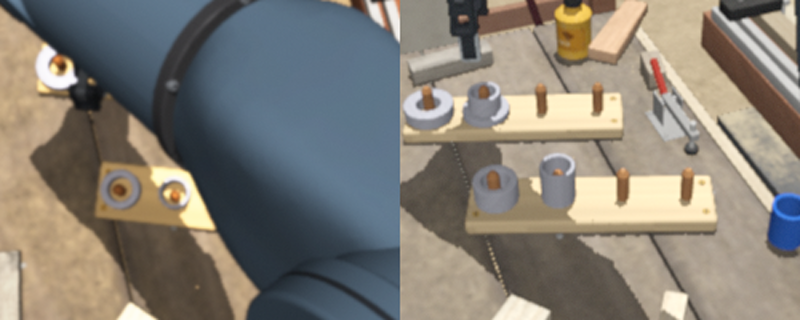

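The middle ring is down on its peg at (122,188) in the top panel. Now I take the flanged collar by its hub.

```bash
python3 -m crank '[{"dr":[0,0,0],"dp":[0,0,0.7],"gripper":-1},{"dr":[0,0,0],"dp":[0,0,0.7],"gripper":-1},{"dr":[0,0,0],"dp":[0,0,0.5],"gripper":-1},{"dr":[0,0,0],"dp":[0,0,0.2],"gripper":-1},{"dr":[0,0,0],"dp":[0,0,0],"gripper":-1}]'; python3 go.py 616.2 263.6 33
python3 -m crank '[{"dr":[0,0,0],"dp":[0,0,0],"gripper":1},{"dr":[0,0,0],"dp":[0,0,0],"gripper":1},{"dr":[0,0,0],"dp":[0,0,0],"gripper":1},{"dr":[0,0,0],"dp":[0,0,0],"gripper":1},{"dr":[0,0,0],"dp":[0,0,0],"gripper":1},{"dr":[0,0,0],"dp":[0,0,0],"gripper":1},{"dr":[0,0,0],"dp":[0,0,0],"gripper":1},{"dr":[0,0,0],"dp":[0,0,0],"gripper":1}]'; python3 go.py 616.2 263.6 33
```

```text
t: 14.0
position: [614.8, 264.1, 33.9]
eef_rot: [-0.0, 0.734, 0.679, -0.001]
contact_force: [-0.5, 0.3, 0.5]
finger_gap: 85.2
grasp_force: 0.0
t14.0 pos [614.8 264.1  33.9] dp [-0.011  0.035  0.021] xyaw 1.4931 tilt [-0.0018 -0.0008] gap 85.2 F [-0.5  0.3  0.5] gd 18.700000000000003 gf 0
t: 14.8
position: [616.9, 264.6, 36.1]
eef_rot: [0.001, 0.734, 0.679, 0.001]
contact_force: [-1.2, -2.0, 7.2]
finger_gap: 37.1
grasp_force: 60.3
t14.8 pos [616.9 264.6  36.1] dp [-0.027 -0.016  0.078] xyaw 1.4921 tilt [0.0025 0.0008] gap 37.1 F [-1.2 -2.   7.2] gd 18.700000000000003 gf 60
```

```bash
python3 -m crank '[{"dr":[0,0,0],"dp":[0,0,-0.5],"gripper":1},{"dr":[0,0,0],"dp":[0,0,-0.8],"gripper":1},{"dr":[0,0,0],"dp":[0,0,-0.7],"gripper":1},{"dr":[0,0,0],"dp":[-0.6,-0.56,0],"gripper":1},{"dr":[0,0,0],"dp":[-0.67,-0.63,0],"gripper":1},{"dr":[0,0,0],"dp":[-0.67,-0.63,0],"gripper":1},{"dr":[0,0,0],"dp":[-0.67,-0.63,0],"gripper":1},{"dr":[0,0,0],"dp":[-0.67,-0.63,0],"gripper":1},{"dr":[0,0,0],"dp":[-0.67,-0.61,0],"gripper":1},{"dr":[0,0,0],"dp":[0,0,0],"gripper":1}]';python3 -m crank '[{"dr":[0,0,0],"dp":[0,0,0],"gripper":1}]'; python3 go.py 457 118 36
python3 - <<'E'
from workcell import ctrl
import cv2,numpy as np
b=ctrl.capture("side")["color"][150:350,150:400,::-1]
cv2.imwrite("pics/s5.png",cv2.resize(b,None,fx=2.5,fy=2.5,interpolation=cv2.INTER_CUBIC))
E
```

```text
t: 15.8
position: [452.2, 113.9, 114.3]
eef_rot: [0.0, 0.735, 0.678, -0.003]
contact_force: [1.4, 0.8, -2.3]
finger_gap: 37.3
grasp_force: 61.4
t: 15.9
position: [456.4, 117.8, 115.0]
eef_rot: [0.0, 0.735, 0.679, 0.0]
contact_force: [0.5, 1.0, -3.3]
finger_gap: 37.6
grasp_force: 61.3
t15.9 pos [456.4 117.8 115. ] dp [0.008 0.014 1.975] xyaw 1.4915 tilt [ 0.0008 -0.0003] gap 37.6 F [ 0.5  1.  -3.3] gd 18.700000000000003 gf 61
```

View pics/s5.png

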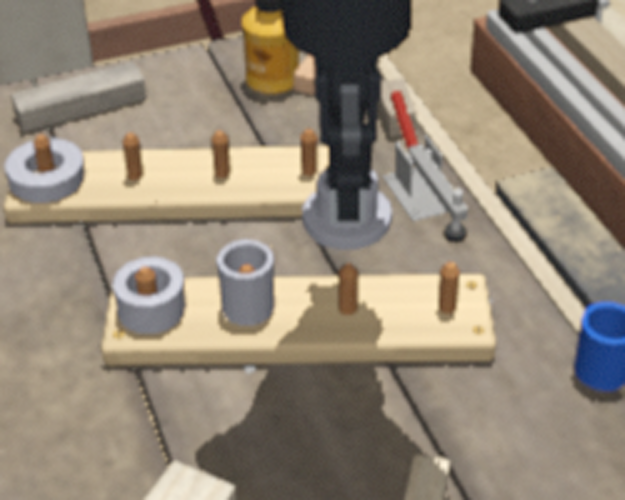

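The collar hangs level above its peg at (348,290), and the placed ring and sleeve stand well. I lower it.

```bash
python3 -m crank '[{"dr":[0,0,0],"dp":[0.008,0.014,0.5],"gripper":1},{"dr":[0,0,0],"dp":[0,0,0.5],"gripper":1},{"dr":[0,0,0],"dp":[0,0,0.4],"gripper":1},{"dr":[0,0,0],"dp":[0,0,0.3],"gripper":1},{"dr":[0,0,0],"dp":[0,0,0.25],"gripper":1},{"dr":[0,0,0],"dp":[0,0,0],"gripper":1}]'; python3 go.py 457 118 36
```

```text
t: 16.55
position: [457.7, 119.7, 36.0]
eef_rot: [-0.0, 0.734, 0.679, 0.0]
contact_force: [-0.2, -1.0, -2.9]
finger_gap: 37.1
grasp_force: 63.0
t16.6 pos [457.7 119.7  36. ] dp [-0.045 -0.013 -0.001] xyaw 1.4936 tilt [0.0004 0.0005] gap 37.1 F [-0.2 -1.  -2.9] gd 18.700000000000003 gf 63
```

```bash
python3 -m crank '[{"dr":[0,0,0],"dp":[0,0,0.03],"gripper":-1},{"dr":[0,0,0],"dp":[0,0,0],"gripper":-1},{"dr":[0,0,0],"dp":[0,0,0],"gripper":-1},{"dr":[0,0,0],"dp":[0,0,0],"gripper":-1},{"dr":[0,0,0],"dp":[0,0,0],"gripper":-1},{"dr":[0,0,0],"dp":[0,0,0],"gripper":-1}]'
python3 -m crank '[{"dr":[0,0,0],"dp":[0,0,-0.7],"gripper":-1},{"dr":[0,0,0],"dp":[0,0,-0.8],"gripper":-1},{"dr":[0,0,0],"dp":[0,0,-0.7],"gripper":-1},{"dr":[0,0,0],"dp":[0.8,0.53,0],"gripper":-1},{"dr":[0,0,0],"dp":[0.8,0.53,0],"gripper":-1},{"dr":[0,0,0],"dp":[0.8,0.53,0],"gripper":-1},{"dr":[0,0,0],"dp":[0.8,0.53,0],"gripper":-1},{"dr":[0,0,0],"dp":[0.8,0.53,0],"gripper":-1},{"dr":[0,0,0],"dp":[0.8,0.53,0],"gripper":-1},{"dr":[0,0,0],"dp":[0.82,0.52,0],"gripper":-1}]'
python3 -m crank '[{"dr":[0,0,0],"dp":[0,0,0],"gripper":-1},{"dr":[0,0,0],"dp":[0,0,0],"gripper":-1}]'; python3 go.py 622.9 332.3 21
python3 - <<'E'
from workcell import ctrl
import cv2,numpy as np
a,b=[ctrl.capture(n)["color"][150:350,150:400,::-1] for n in("top","side")]
cv2.imwrite("pics/s6.png",cv2.resize(np.hstack([a,b]),None,fx=1.6,fy=1.6,interpolation=cv2.INTER_CUBIC))
E
```

```text
t: 17.15
position: [457.1, 118.6, 35.4]
eef_rot: [0.0, 0.734, 0.679, 0.0]
contact_force: [0.7, 0.7, 0.2]
finger_gap: 85.4
grasp_force: 0.0
t: 18.15
position: [623.0, 332.0, 123.2]
eef_rot: [0.0, 0.734, 0.679, -0.0]
contact_force: [0.4, -0.2, 0.6]
finger_gap: 85.5
grasp_force: 0.0
t: 18.35
position: [621.7, 331.8, 122.5]
eef_rot: [-0.0, 0.734, 0.679, -0.001]
contact_force: [-0.4, 0.3, -1.0]
finger_gap: 85.0
grasp_force: 0.0
t18.4 pos [621.7 331.8 122.5] dp [0.017 0.032 2.537] xyaw 1.4934 tilt [-0.0012 -0.0002] gap 85.0 F [-0.4  0.3 -1. ] gd 18.700000000000003 gf 0
```

View pics/s6.png

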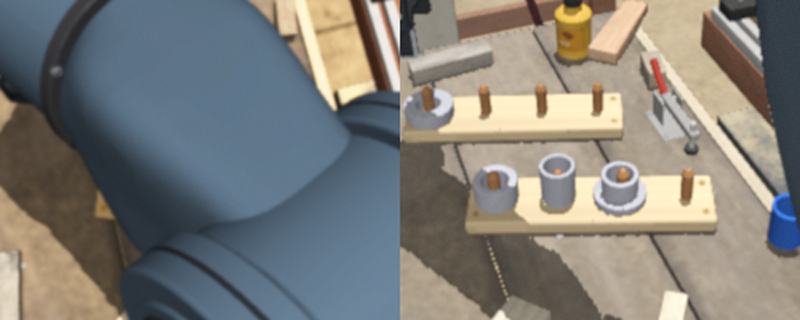

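The flanged collar is on its peg at (620,185) in the side panel. Last comes the wide ring, with the fingertips kept above the board at z=18.

```bash
python3 -m crank '[{"dr":[0,0,0],"dp":[0.017,0.03,0.7],"gripper":-1},{"dr":[0,0,0],"dp":[0,0,0.7],"gripper":-1},{"dr":[0,0,0],"dp":[0,0,0.6],"gripper":-1},{"dr":[0,0,0],"dp":[0,0,0.4],"gripper":-1},{"dr":[0,0,0],"dp":[0,0,0.15],"gripper":-1},{"dr":[0,0,0],"dp":[0,0,0],"gripper":-1}]'; python3 go.py 622.9 332.3 21
python3 -m crank '[{"dr":[0,0,0],"dp":[0,0,0],"gripper":1},{"dr":[0,0,0],"dp":[0,0,0],"gripper":1},{"dr":[0,0,0],"dp":[0,0,0],"gripper":1},{"dr":[0,0,0],"dp":[0,0,0],"gripper":1},{"dr":[0,0,0],"dp":[0,0,0],"gripper":1},{"dr":[0,0,0],"dp":[0,0,0],"gripper":1}]'; python3 go.py 622.9 332.3 21
```

```text
t: 19.05
position: [623.2, 331.2, 21.1]
eef_rot: [-0.0, 0.734, 0.679, -0.0]
contact_force: [-0.2, -0.6, 0.9]
finger_gap: 85.6
grasp_force: 0.0
t19.1 pos [623.2 331.2  21.1] dp [ 0.028 -0.011  0.002] xyaw 1.4920 tilt [-0.0006 -0.0005] gap 85.6 F [-0.2 -0.6  0.9] gd 18.700000000000003 gf 0
t: 19.65
position: [623.9, 332.2, 23.6]
eef_rot: [0.0, 0.734, 0.679, 0.001]
contact_force: [-2.2, -1.8, 9.6]
finger_gap: 56.9
grasp_force: 61.8
t19.6 pos [623.9 332.2  23.6] dp [-0.    -0.025  0.066] xyaw 1.4925 tilt [0.002  0.0009] gap 56.9 F [-2.2 -1.8  9.6] gd 18.700000000000003 gf 62
```

```bash
python3 -m crank '[{"dr":[0,0,0],"dp":[0,0,-0.3],"gripper":1},{"dr":[0,0,0],"dp":[0,0,-0.6],"gripper":1},{"dr":[0,0,0],"dp":[0,0,-0.7],"gripper":1},{"dr":[0,0,0],"dp":[0,0,-0.5],"gripper":1},{"dr":[0,0,0],"dp":[0,0,0],"gripper":1}]'
python3 -m crank '[{"dr":[0,0,0],"dp":[-0.6,-0.3,0],"gripper":1},{"dr":[0,0,0],"dp":[-0.8,-0.41,0],"gripper":1},{"dr":[0,0,0],"dp":[-0.8,-0.41,0],"gripper":1},{"dr":[0,0,0],"dp":[-0.8,-0.41,0],"gripper":1},{"dr":[0,0,0],"dp":[-0.8,-0.41,0],"gripper":1},{"dr":[0,0,0],"dp":[-0.8,-0.41,0],"gripper":1},{"dr":[0,0,0],"dp":[-0.8,-0.41,0],"gripper":1},{"dr":[0,0,0],"dp":[-0.8,-0.41,0],"gripper":1},{"dr":[0,0,0],"dp":[-0.8,-0.41,0],"gripper":1},{"dr":[0,0,0],"dp":[-0.36,-0.18,0],"gripper":1}]'
python3 -m crank '[{"dr":[0,0,0],"dp":[0,0,0],"gripper":1},{"dr":[0,0,0],"dp":[0,0,0],"gripper":1}]'; python3 go.py 450.8 50.7 23.6
python3 - <<'E'
from workcell import ctrl
import cv2,numpy as np
b=ctrl.capture("side")["color"][150:350,150:400,::-1]
cv2.imwrite("pics/s7.png",cv2.resize(b,None,fx=2.5,fy=2.5,interpolation=cv2.INTER_CUBIC))
E
```

```text
t: 20.15
position: [625.0, 333.0, 109.5]
eef_rot: [0.001, 0.734, 0.679, 0.003]
contact_force: [0.4, -0.5, -2.7]
finger_gap: 56.7
grasp_force: 64.7
t: 21.15
position: [447.6, 46.7, 104.6]
eef_rot: [-0.0, 0.735, 0.678, -0.002]
contact_force: [0.8, -0.4, -2.9]
finger_gap: 56.7
grasp_force: 64.8
t: 21.35
position: [450.9, 50.4, 105.3]
eef_rot: [-0.0, 0.734, 0.679, 0.001]
contact_force: [0.0, 0.6, -2.3]
finger_gap: 56.6
grasp_force: 64.8
t21.4 pos [450.9  50.4 105.3] dp [ 0.005 -0.004  2.043] xyaw 1.4920 tilt [0.0007 0.0008] gap 56.6 F [ 0.   0.6 -2.3] gd 18.700000000000003 gf 65
```

View pics/s7.png

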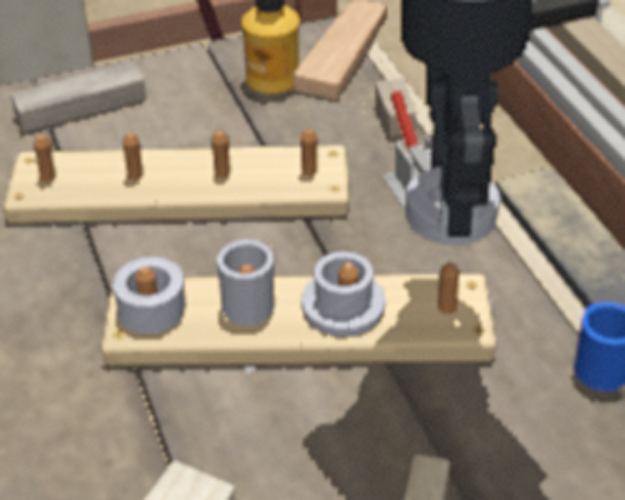

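The wide ring is held level above the last bare peg at (448,288). I lower and release it, then back off.

```bash
python3 -m crank '[{"dr":[0,0,0],"dp":[0,0,0.5],"gripper":1},{"dr":[0,0,0],"dp":[0,0,0.5],"gripper":1},{"dr":[0,0,0],"dp":[0,0,0.4],"gripper":1},{"dr":[0,0,0],"dp":[0,0,0.35],"gripper":1},{"dr":[0,0,0],"dp":[0,0,0.25],"gripper":1},{"dr":[0,0,0],"dp":[0,0,0],"gripper":1},{"dr":[0,0,0],"dp":[0,0,0],"gripper":1}]'; python3 go.py 450.8 50.7 23.6
python3 -m crank '[{"dr":[0,0,0],"dp":[0,0,0.02],"gripper":-1},{"dr":[0,0,0],"dp":[0,0,0],"gripper":-1},{"dr":[0,0,0],"dp":[0,0,0],"gripper":-1},{"dr":[0,0,0],"dp":[0,0,0],"gripper":-1},{"dr":[0,0,0],"dp":[0,0,0],"gripper":-1},{"dr":[0,0,0],"dp":[0,0,0],"gripper":-1}]'
python3 -m crank '[{"dr":[0,0,0],"dp":[0,0,-0.7],"gripper":-1},{"dr":[0,0,0],"dp":[0,0,-0.9],"gripper":-1},{"dr":[0,0,0],"dp":[0,0,-0.9],"gripper":-1},{"dr":[0,0,0],"dp":[0,0,-0.9],"gripper":-1},{"dr":[0,0,0],"dp":[-0.9,0,-0.3],"gripper":-1},{"dr":[0,0,0],"dp":[-0.9,0,0],"gripper":-1},{"dr":[0,0,0],"dp":[-0.9,0,0],"gripper":-1},{"dr":[0,0,0],"dp":[-0.9,0,0],"gripper":-1},{"dr":[0,0,0],"dp":[-0.9,0,0],"gripper":-1},{"dr":[0,0,0],"dp":[-0.5,0,0],"gripper":-1}]'
python3 - <<'E'
from workcell import ctrl
import cv2,numpy as np
a,b=[ctrl.capture(n)["color"][100:350,150:400,::-1] for n in("top","side")]
cv2.imwrite("pics/s8.png",cv2.resize(np.hstack([a,b]),None,fx=1.6,fy=1.6,interpolation=cv2.INTER_CUBIC))
E
```

```text
t: 22.1
position: [450.7, 50.8, 25.3]
eef_rot: [-0.0, 0.734, 0.679, 0.0]
contact_force: [-0.5, -0.0, -2.2]
finger_gap: 56.5
grasp_force: 64.8
t22.1 pos [450.7  50.8  25.3] dp [-0.003  0.003  0.042] xyaw 1.4935 tilt [0.0001 0.0004] gap 56.5 F [-0.5 -0.  -2.2] gd 18.700000000000003 gf 65
t: 22.7
position: [450.5, 50.0, 24.6]
eef_rot: [0.0, 0.734, 0.679, 0.0]
contact_force: [0.2, -0.2, 0.0]
finger_gap: 85.0
grasp_force: 0.0
t: 23.7
position: [433.8, -152.4, 172.4]
eef_rot: [0.0, 0.735, 0.678, -0.001]
contact_force: [-1.1, 0.4, -0.5]
finger_gap: 85.0
grasp_force: 0.0
```

View pics/s8.png

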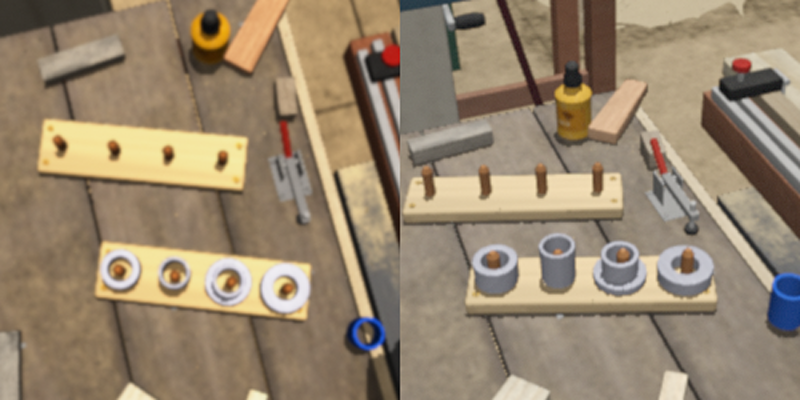

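All four lie flat with their pegs through the bores. In the top panel they are middle ring (121,271), tall sleeve (174,274), flanged collar (229,282) and wide ring (286,288). The bottle is untouched, and 8 mm of play is inside the 11 mm tolerance.

```bash
python3 -m crank '[{"dr":[0,0,0],"dp":[0,0,0],"gripper":-1},{"dr":[0,0,0],"dp":[0,0,0],"gripper":-1},{"dr":[0,0,0],"dp":[0,0,0],"gripper":-1},{"dr":[0,0,0],"dp":[0,0,0],"gripper":-1}]'; python3 -c "
from workcell import ctrl
print(ctrl.close_job())"
```

```text
t: 24.2
position: [434.9, -148.5, 172.6]
eef_rot: [0.0, 0.734, 0.679, 0.0]
contact_force: [0.5, 0.2, -0.1]
finger_gap: 85.2
grasp_force: 0.0
the job is handed in; nothing more can be done
None
```

The job is handed in at about 24 s: all four collars lie flat on the empty rack in reverse order, each on its own peg, and the glue bottle was not touched; `close_job()` returned no verdict.

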